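# Open the dust hood sash to the mark and start the extractor

## Robot

A 6-joint arm with a two-finger parallel gripper is mounted at the origin on the work surface. World frame = base frame: x ahead of the robot, y to its left, z up, the work surface at z = 0. Lengths are in m, angles in degrees, forces in N, time in s.
With the tool pointing down it reaches from about 0.375 to 0.9 m from the base axis. Payload 3.1 kg.
Tool frame: the origin (TCP) lies at the very end of the fingers, on their centre line; the grasp point (between the pads) lies 19 mm behind it; z points along the fingers, y is the line along which they close (so a half turn about z gives the same grasp; the last joint's range is limited). The gripper opens to 87 mm and grips with 3 to 60 N. Pads are 19 mm wide; open, the fingers measure 117 mm over their backs; the gripper's body (75 mm by 190 mm) begins 51 mm behind the grasp point.
Start: joints at [63.856, 30.224, 82.088, -0, 67.689, -10.227], TCP at [0.171, 0.601, 0.223] pointing down, gripper open.
Joint ranges: [-176.69, 176.69], [-43.24, 126.21], [12.49, 139.97], [-82, 262], [0, 151.66], [-163.58, 163.58]. Speed limits (degrees/s): [159.86, 159.86, 180, 180, 180, 180].

## Interface

Orientations are given as a 3x3 rotation matrix whose columns are the frame's x, y, z axes.
In Python, from rig import * gives the robot as it stands.
- The arm moves only by the tool jog_arm, never from a script. Its arguments are lists of equal length, an entry for each row: "delta_pos": the shift along the world's x, y, z in cm, a list of three; "turn": the turn about the world's z in degrees; "grip": the closure, from 0 (fully open) to 1 (shut). In form: {"delta_pos": [[x, y, z], ...], "turn": [turn, ...], "grip": [grip, ...]}. A call has 1 to 12 rows; each row is the pose to reach, as a shift and turn from the pose commanded when the call began; what a row does not reach only later rows make up. A row lasts 1/8 s, in which the tool goes at most 62.5 mm and 10.7 degrees, less where a joint would pass 70% of its speed; a pose out of reach is approached as far as the arm can. A call with a gripper value outside its range is refused whole. The fingers move at their own pace and stop on an object; the grip force is fixed at half the most. Time passes only in rows, so rows that repeat a pose let the fingers close. It gives the time, the measured TCP pose, the force, the opening and the grip force at its end, in the units of the state.
- read_state(): the state, without advancing time (a new reading comes with each control period).
- capture(name): name is "side" or "top" or "wrist"; returns a dict with "color" (480x640x3 uint8, blue, green, red), "fovy" (degrees; the focal length in pixels is half the picture's height over the tangent of half this angle, whatever the lens; pixels are square), "cx", "cy" (the principal point, pixels), "k1" (the pictures are not rectified: a ray, as slopes to the right and down, at radius r is drawn at 1 + k1 r^2 times it, then the intrinsics apply), "camera_from_world" (4x4, takes a point from world to camera coordinates). Camera axes: x right, y up, looking along -z (the intrinsics and any distortion apply to the point x, -y, -z); pixel columns grow to the right and rows downward; lengths in m; the calibration is good to about 2 mm. A picture is of the moment at which its call begins. There is no depth.
- hand_in(): hands the job in; it is judged then, once.
The state is a dict: "time_s": time; "joint_positions": joint angles; "qvel": joint speeds; "tau": joint torques, N m; "position": TCP position; "tcp_rot": TCP orientation; "force": force on the tool from outside, world axes, zero at the start; "moment": the same for the moment, N m; "opening": opening from 0.0 (shut) to 1.0 (fully open); "grasp_force": force on a finger pad.
Only numpy, scipy, OpenCV 4.12 (cv2) and the standard library are available. Lean on these libraries where they do the work, as an engineer would, in place of code of your own. Each camera call takes 0.05 s, during which the arm holds its last target. There are 200 camera calls.

## Task

Get the dust hood ready for sanding: with the fingertips beneath the lip of its counterweighted sliding window, push the window up until the lip is level with the brass pointer on the side rail, and leave it standing there. Then press the extractor's push button on the switch box fully and let go. Do not pinch or grip the lip, do not push on the clear pane or shift the pointer, and leave everything else on the bench where it is.

Things in the scene. Friction and masses are not known exactly. Their poses are not given: they have to be found in the camera images.
- hood: fixed plywood dust hood, 250 deep (x), 330 wide (y), 345 high; origin centre of its underside, front (-x) to the robot. Front: apron board 50 high, its face 125 before the origin; above it a window sash in two side rails that lean back 40 degrees from the vertical: opening, it moves along (0.643, 0, 0.766) in the hood's frame. The space before the apron, under the lip, is free down to the bench
- sash (a joint): travel of the sash up its slope in m: 0 = down, 0.165 = upper stop. It is counterweighted (a steel weight runs down beside the hood's left rear edge as it rises), needs about 2 to 5 N along the slope and stays where it is left
- lip: lower half (8 thick) of the sash's lip, a wooden ledge 240 wide jutting 47 square from the window's bottom edge, towards the robot and 40 degrees upward. Push on its underside or lower outer edge (straight-down fingers meet that edge first). Origin: window mid plane, level of the underside, mid width; x into the hood square to the window, y along the lip, z up the slope
- lip_top: upper half of the lip, 8 thick, lying on the lower half and 6 shorter in front. Same origin and frame as lip (its top face is at z = 16). Fingers that bear on this and on the lower half at once are pinching the lip
- pane: clear window pane of the sash, 232 wide, reaching from the lip 175 up the slope; same origin and frame as lip
- lip_edge (a point): middle of the lip's lower outer edge (the edge farthest towards the robot). With the sash down it is 161 in front of the hood's origin and 95 above the bench
- lip_end (a point): right end of the lip (the hood's -y side), at half its 16 thickness, near its outer edge
- pointer_tip (a point): tip of the brass pointer, a cone 24 long on a dark clamp on the right side rail, pointing level at the path of the lip's right end, 3 beside it. Frame: z up the slope. The lip is level with the mark when its end lies in front of the tip, i.e. lip_end and this tip are at the same place up the slope
- mark (a joint): place of the pointer up the slope in m, same scale as sash: lip and pointer are level when both values are equal. Clamped tight; not to be moved
- switch_box: grey switch box fixed to the bench left or right of the hood, 100 x 75 x 50 high; origin centre of its underside
- switch_top (a point): middle of the top of the extractor's black round push button, 34 across, on top of the switch box, 68 above the bench when not pressed
- switch (a joint): how far the button is pressed in m, 0 to 0.006 (bottom); springs back, fully down takes 5 N, counts as pressed beyond 0.004
- gouge_a: carving gouge lying in front of the dust hood, about 240 long and 26 high, wooden handle and steel blade; origin under the joint of handle and blade; x axis towards the blade's tip
- gouge_b: carving gouge lying on the right of the bench, about 220 long and 26 high; origin under the joint of handle and blade
- stone: loose grey sharpening stone, 100 x 60 x 30 high; origin centre of its underside. It lies to one side of the hood, the switch box to the other
- panel: loose carved wooden panel, 120 x 85 x 24 high, lying on the hood's floor behind the sash; origin centre of its underside
- wedge: loose wooden offcut, 70 x 35 x 22 high, front right of the bench; origin centre of its underside
- spoon: loose carved wooden spoon, 190 long, lying in front of the hood to the left, under 30 high; origin on its underside
- mallet: turned wooden carver's mallet standing on its head at the back right, 84 across, 225 high; origin centre of its underside
- pot: brown open pot standing at the back left, 80 across, 90 high; origin centre of its underside
Not all that is in view belongs to the job. There is more than one size of the switch_box; the one meant has the size given above.

How it is judged:
By the outcome, as a careful person would: the job done as asked, in the order asked, and still so for the second after the job is handed in, with the robot touching nothing.
It also fails if it takes over 48 s, if anything falls off the work surface, if the arm or the gripper's body presses on something with over 40 N, if the wrist force passes 120 N, or if a joint passes its speed limit or range.

## Working session

There is one attempt and no reset: what is moved stays moved. The work goes in short steps, Python scripts to look and compute and a tool call to move; the robot and the scene stay as the last step left them, time stands still between calls to the robot, and variables do not carry over. Pictures are saved under pics/ and viewed, at most 10 in all, crops included, and the job is handed in when it is done.

Besides the shell and the picture viewer there is one more tool, called after "Request:" as name(argument=value, ...) on one line, values as JSON. jog_arm: Moves the arm, as the interface text tells. Its arguments: {"type":"object","properties":{"delta_pos":{"type":"array"},"turn":{"type":"array"},"grip":{"type":"array"}},"required":["delta_pos","turn","grip"]}

```bash
mkdir -p pics; cat > h.py <<'E'
from rig import *
import numpy as np, cv2
def shot(n,f=None):
    c=capture(n)
    if f: cv2.imwrite('pics/'+f,c['color'])
    return c
def proj(c,P):
    M=np.array(c['camera_from_world']);p=M[:3,:3]@np.array(P,float)+M[:3,3]
    f=240/np.tan(np.radians(c['fovy'])/2);s=np.array([p[0],-p[1]])/-p[2];s=s*(1+c['k1']*(s@s))
    return np.array([c['cx'],c['cy']])+f*s
def ray(c,uv):
    f=240/np.tan(np.radians(c['fovy'])/2);d=(np.array(uv,float)-[c['cx'],c['cy']])/f
    s=d.copy()
    for _ in range(30): s=d/(1+c['k1']*(s@s))
    M=np.array(c['camera_from_world']);R=M[:3,:3]
    return -R.T@M[:3,3], R.T@np.array([s[0],-s[1],-1])
def atz(c,uv,z):
    o,d=ray(c,uv);return o+d*(z-o[2])/d[2]
def tri(c1,a,c2,b):
    o,d=ray(c1,a);p,e=ray(c2,b)
    t=np.linalg.lstsq(np.c_[d,-e],p-o,rcond=None)[0]
    x,y=o+t[0]*d,p+t[1]*e
    return (x+y)/2,np.linalg.norm(x-y)
E
python3 - <<'E'
from h import *
a=shot('side','s0.png');b=shot('top','t0.png')
for c in(a,b): print(ray(c,(320,240)),c['fovy'],c['k1'])
E
```

```text
(array([-0.04241921, -0.81225674,  1.05311583]), array([ 0.39814063,  0.552008  , -0.73270975])) 47.678326853437 -0.17117513832352052
(array([ 0.45732932, -0.03055148,  1.07679145]), array([ 0.06090518, -0.03024688, -0.99771713])) 56.92120561954257 0.02091823261459983
```

View pics/s0.png

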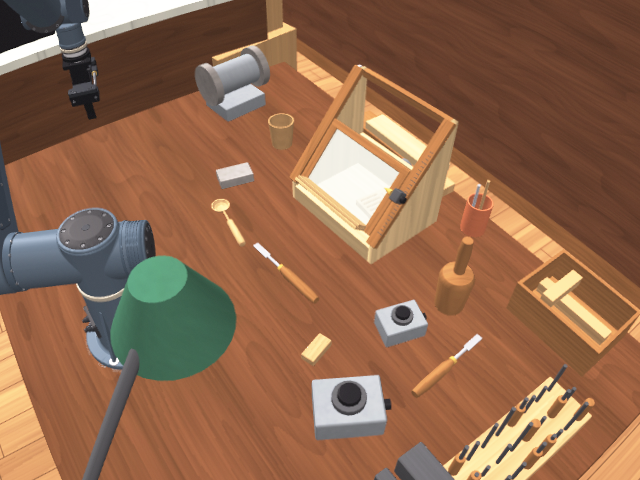

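View pics/t0.png

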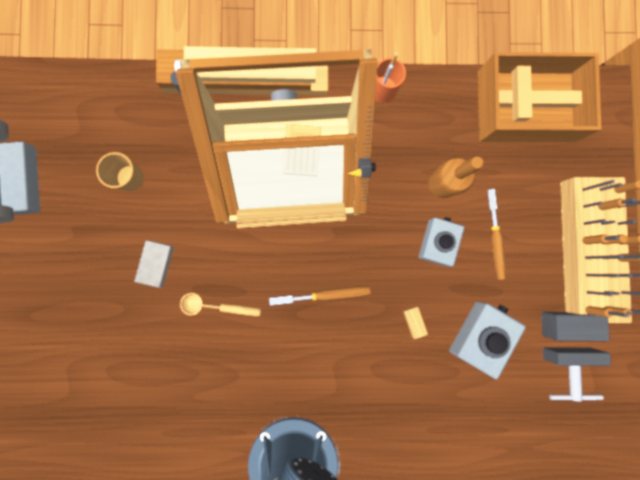

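The side view shows the hood with its lip at about (335,205) and the pointer at (397,195). There are two candidate switch boxes: the small one at side (402,320) / top (442,242), and the large one at side (348,405) / top (488,340). I'll measure both and look at close crops.

```bash
python3 - <<'E'
from h import *
a=shot('side');b=shot('top')
A=a['color'];B=b['color']
cv2.imwrite('pics/c1.png',cv2.resize(A[150:270,280:440],None,fx=5,fy=5,interpolation=cv2.INTER_CUBIC))
cv2.imwrite('pics/c2.png',cv2.resize(B[140:260,215:385],(793,560),interpolation=cv2.INTER_CUBIC))
cv2.imwrite('pics/c3.png',cv2.resize(B[210:390,405:535],(520,600)[::1],interpolation=cv2.INTER_CUBIC) if 0 else cv2.resize(B[210:390,400:540],None,fx=3.3,fy=3.3,interpolation=cv2.INTER_CUBIC))
for n,q in dict(small=[(431,218),(465,226),(455,266),(420,258)],big=[(485,303),(525,328),(498,379),(450,347)]).items():
    for z in(.05,.07):
        p=np.array([atz(b,u,z) for u in q]);print(n,z,np.linalg.norm(p-np.roll(p,-1,0),axis=1).round(3),p.mean(0).round(3))
print(tri(a,(402,313),b,(446,241)),tri(a,(349,393),b,(495,342)))
E
```

```text
small 0.05 [0.082 0.097 0.084 0.098] [ 0.516 -0.349  0.05 ]
small 0.07 [0.081 0.095 0.082 0.096] [ 0.515 -0.343  0.07 ]
big 0.05 [0.108 0.133 0.131 0.131] [ 0.292 -0.453  0.05 ]
big 0.07 [0.106 0.13  0.128 0.128] [ 0.295 -0.445  0.07 ]
(array([ 0.51736338, -0.35244208,  0.06296183]), np.float64(0.0009655341503145209)) (array([ 0.29237345, -0.44916465,  0.08974202]), np.float64(0.0005824838645639229))
```

View pics/c1.png

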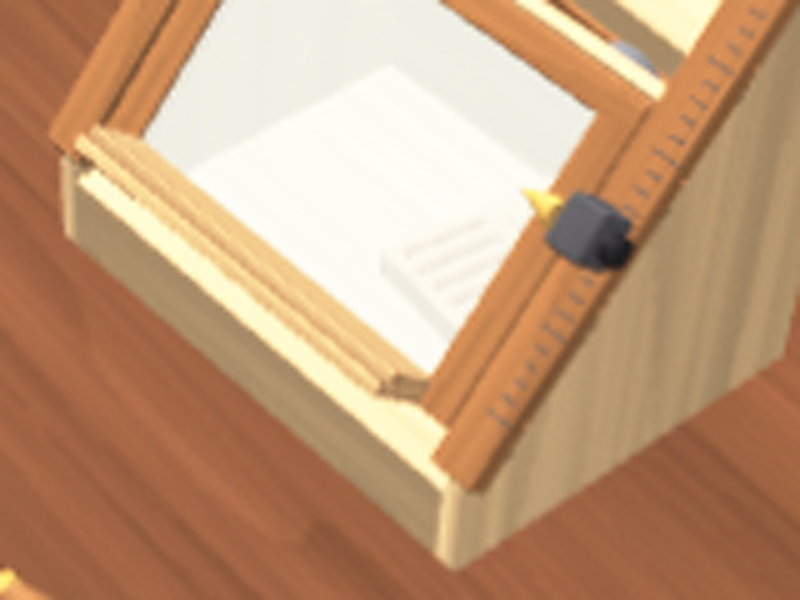

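View pics/c2.png

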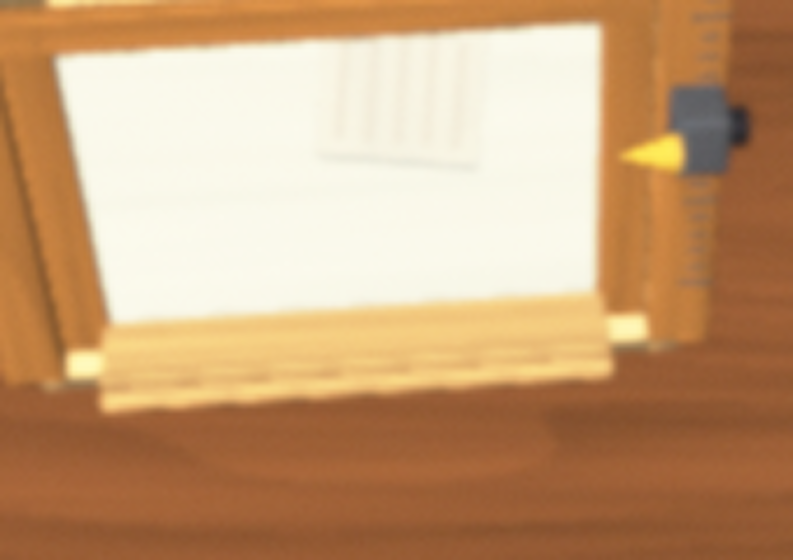

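View pics/c3.png

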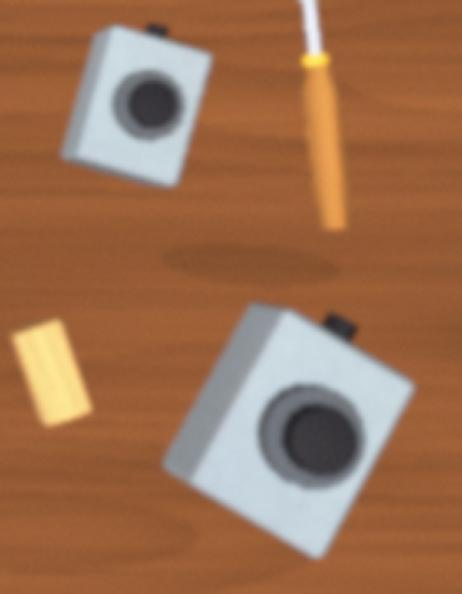

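The small box measures about 98 x 83 by rough pixels and its button sits near z 0.063, so it's the one meant. The large one (about 131, button at z 0.09) is the decoy. In the crops, the lip's lower outer edge runs from top (236.9,228.1) to (346.2,220.4), and the pointer tip is at side (384.6,188) / top (347.9,173.4).

```bash
python3 - <<'E'
from h import *
a=shot('side');b=shot('top')
L=atz(b,(236.9,228.1),.095);R=atz(b,(346.2,220.4),.095)
print(L,R,np.linalg.norm(L-R),'side proj',proj(a,L),proj(a,R))
print('tri',tri(a,(295,180),b,(236.9,228.1)),tri(a,(356.6,229),b,(346.2,220.4)))
y=(L-R);yaw=np.degrees(np.arctan2(-y[0],y[1]));print('yaw',yaw)
T,e=tri(a,(384.6,188),b,(347.9,173.4));print('tip',T,e)
c,s=np.cos(np.radians(yaw)),np.sin(np.radians(yaw))
u=np.array([.643*c,.643*s,.766]);m=(L+R)/2
print('mid',m,'mark',(T-m)@u-.008,'u',u)
hood=m+np.array([c,s,0])*.161;print('hood',hood)
print('btn',atz(b,(446.4,241.2),.068),proj(a,atz(b,(446.4,241.2),.068)))
st=read_state();print(st['tcp_rot'],st['position'],st['time_s'],atz(b,(300,296),.02),atz(b,(370,291),.02),atz(b,(180,304),.02),atz(b,(260,312),.02))
E
```

```text
[0.54309863 0.12358538 0.095     ] [ 0.56128798 -0.11880969  0.095     ] 0.24307656840609546 side proj [293.56614658 181.85050822] [354.47398731 232.70040834]
tri (array([0.54408051, 0.12132321, 0.10261311]), np.float64(0.003924435510000832)) (array([ 0.56260894, -0.11942958,  0.10722522]), np.float64(0.006200816871672731))
yaw 4.291437371777856
tip [ 0.64757522 -0.11440388  0.19362546] 0.0027011875950510747
mid [0.5521933  0.00238784 0.095     ] mark 0.1230862286418733 u [0.64119724 0.0481155  0.766     ]
hood [0.71274191 0.01443543 0.095     ]
btn [ 0.51700703 -0.35204733  0.068     ] [402.25355963 311.61080159]
[[-9.61664874e-01  2.74227187e-01 -3.47851092e-04]
 [ 2.74227368e-01  9.61664641e-01 -6.84241325e-04]
 [ 1.46878522e-04 -7.53401137e-04 -9.99999705e-01]] [0.17123752 0.60082431 0.22218608] 0.3 [ 0.38889444 -0.01536528  0.02      ] [ 0.40055432 -0.18181183  0.02      ] [0.3709159  0.26489929 0.02      ] [0.35167989 0.07849675 0.02      ]
```

Request:
jog_arm(delta_pos=[[4, -5, 0], [8, -10, 0], [12, -15, 0], [16, -20, 0], [20, -26, 0], [22, -32, 0], [24, -38, 0], [26, -44, 0], [28, -50, 0], [29, -56, 0], [29, -60, 0], [29, -60, 0]], turn=[2, 4, 6, 8, 10, 12, 14, 16, 18, 20, 20.2, 20.2], grip=[1, 1, 1, 1, 1, 1, 1, 1, 1, 1, 1, 1])

```text
time_s: 1.8
position: [0.4624, -0.0028, 0.2228]
tcp_rot: [[-0.998, -0.068, 0.001], [-0.068, 0.998, -0.001], [-0.001, -0.001, -1.0]]
force: [-0.8, 1.2, -1.1]
opening: 0.005
grasp_force: 0.0
```

```bash
python3 - <<'E'
from h import *
w=shot('wrist','w0.png');print(ray(w,(320,240)),w['fovy'])
m=np.array([.5522,.0024,.095])
for p in(m,[.5431,.1236,.095],[.5613,-.1188,.095],[.6476,-.1144,.1936]):print(proj(w,p))
E
```

```text
(array([ 0.38144217, -0.00813108,  0.38471578]), array([ 0.30167992,  0.02261706, -0.95316587])) 63.40265923859295
[317.93660655 329.21346733]
[460.64453282 327.52218702]
[175.45876666 329.39411207]
[141.58700362 509.7600883 ]
```

View pics/w0.png

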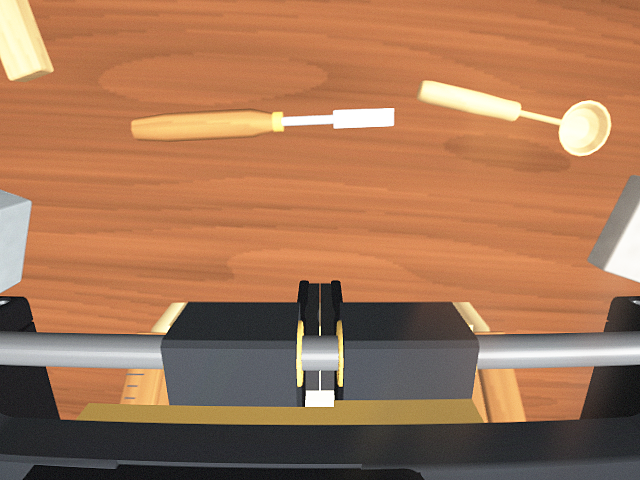

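The wrist view shows only the gouge and spoon beneath. The gripper hides the lip, so I'll rely on the side and top cameras.

Request:
jog_arm(delta_pos=[[0, 0, -4], [0, 0, -8], [0, 0, -12], [0, 0, -13.8], [2, 0.2, -13.8], [4, 0.3, -13.8], [5, 0.4, -13.8], [5.5, 0.4, -13.8], [6, 0.4, -13.8], [6, 0.4, -13.8]], turn=[0, 0, 0, 0, 0, 0, 0, 0, 0, 0], grip=[1, 1, 1, 1, 1, 1, 1, 1, 1, 1])

```text
time_s: 3.1
position: [0.5213, 0.0051, 0.0846]
tcp_rot: [[-0.997, -0.075, -0.0], [-0.075, 0.997, 0.0], [0.0, 0.0, -1.0]]
force: [-0.4, 0.0, -0.3]
opening: 0.006
grasp_force: 0.0
```

Request:
jog_arm(delta_pos=[[0.4, 0, 0], [0.8, 0.1, 0], [1.2, 0.1, 0], [1.5, 0.1, 0], [1.8, 0.1, 0], [1.8, 0.1, 0]], turn=[0, 0, 0, 0, 0, 0], grip=[1, 1, 1, 1, 1, 1])

```text
time_s: 3.85
position: [0.5392, 0.006, 0.0844]
tcp_rot: [[-0.997, -0.075, -0.001], [-0.075, 0.997, 0.0], [0.001, 0.0, -1.0]]
force: [0.0, -0.0, 0.5]
opening: 0.001
grasp_force: 0.2
```

Request:
jog_arm(delta_pos=[[0.3, 0, 0], [0.6, 0, 0.3], [0.9, 0.1, 0.7], [1.2, 0.1, 1.1], [1.6, 0.1, 1.5], [2.0, 0.1, 2.0], [2.4, 0.2, 2.4], [2.8, 0.2, 2.9], [3.2, 0.2, 3.4], [3.6, 0.2, 3.8], [3.6, 0.2, 3.8]], turn=[0, 0, 0, 0, 0, 0, 0, 0, 0, 0, 0], grip=[1, 1, 1, 1, 1, 1, 1, 1, 1, 1, 1])

```text
time_s: 5.22
position: [0.5717, 0.0084, 0.1225]
tcp_rot: [[-0.997, -0.075, -0.008], [-0.075, 0.997, 0.001], [0.008, 0.001, -1.0]]
force: [-7.4, 0.4, 6.1]
opening: 0.005
grasp_force: 3.7
```

```bash
python3 - <<'E'
from h import *
a=shot('side');b=shot('top')
A=cv2.resize(a['color'][130:250,280:420],None,fx=3.4,fy=4.8,interpolation=cv2.INTER_CUBIC) if 0 else cv2.resize(a['color'][150:250,290:420],(390*2,600),interpolation=cv2.INTER_CUBIC)
B=b['color'][130:240,290:400]
A=cv2.resize(a['color'][140:250,290:400],(400,400),interpolation=cv2.INTER_CUBIC);B=cv2.resize(B,(400,400),interpolation=cv2.INTER_CUBIC)
cv2.imwrite('pics/m1.png',np.hstack([A,B]))
st=read_state();print(st['position'],st['force'])
E
```

```text
[0.57177122 0.00835747 0.12248792] [-7.10422955 -0.67325124  6.22531343]
```

View pics/m1.png

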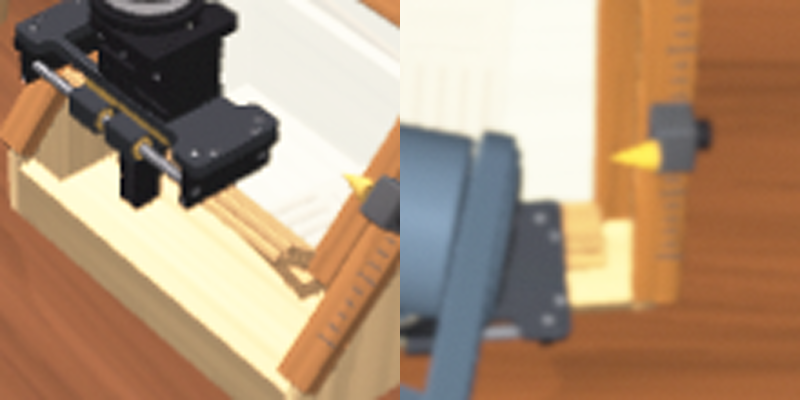

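The lip has risen evenly. Its end's lower corner is now at side (372.5,221.7) / top (346.7,203.7), and the pointer tip is at (384,188.1) / (347.8,173.5). Next I'll work out how far is left.

```bash
cat >> h.py <<'E'
U=np.array([.6412,.0481,.766]);X=np.array([.766*.9972,.766*.0748,-.643]);Y=np.array([-.0748,.9972,0])
def remain(a,sa,b,tb,ta=(384.3,188.1),tt=(347.8,173.5)):
    """sa,tb: lower outer right corner of lip in side/top; ta,tt: tip"""
    T,_=tri(a,ta,b,tt)
    C=T+3e-3*Y-.008*U # corner when level, up to a shift along X (lip_end is near the edge)
    for c,uv,tp in((a,sa,ta),(b,tb,tt)):
        off=np.array(tp)-proj(c,T)
        r=np.array(uv)-off-proj(c,C)
        J=np.c_[proj(c,C-.01*U)-proj(c,C),proj(c,C-.01*X)-proj(c,C)]/10
        print('px',r.round(1),'mm below level, mm outward',np.linalg.solve(J,r).round(1),'J',J.round(2).tolist())
E
python3 - <<'E'
from h import *
a=shot('side');b=shot('top')
remain(a,(372.5,221.7),b,(346.65,203.7)); remain(a,(356.6,229),b,(346.2,220.4))
# known start geometry: hood position from lip edge; now fingertip-based
p=np.array(read_state()['position']);print((p-[.5425,.0017,0])@[.9972,.0748,0]/.643)
E
```

```text
px [-9.2 31.4] mm below level, mm outward [ 81.6 -42.5] J [[-0.22, -0.21], [0.35, -0.07]]
px [ 0.4 27. ] mm below level, mm outward [57.  16.2] J [[-0.01, 0.06], [0.39, 0.31]]
px [-25.1  38.7] mm below level, mm outward [111.1   3.1] J [[-0.22, -0.21], [0.35, -0.07]]
px [-0.  43.7] mm below level, mm outward [100.9  15.6] J [[-0.01, 0.06], [0.39, 0.31]]
0.046149991487931016
```

Request:
jog_arm(delta_pos=[[0.4, 0, 0.5], [0.8, 0.1, 1.0], [1.2, 0.1, 1.4], [1.6, 0.1, 1.9], [2.0, 0.1, 2.4], [2.4, 0.2, 2.9], [2.7, 0.2, 3.2], [2.9, 0.2, 3.5], [2.9, 0.2, 3.5]], turn=[0, 0, 0, 0, 0, 0, 0, 0, 0], grip=[1, 1, 1, 1, 1, 1, 1, 1, 1])

```text
time_s: 6.55
position: [0.6008, 0.0104, 0.1573]
tcp_rot: [[-0.997, -0.075, -0.008], [-0.075, 0.997, 0.001], [0.008, 0.001, -1.0]]
force: [-6.0, -0.1, 5.3]
opening: 0.005
grasp_force: 3.6
```

```bash
python3 - <<'E'
from h import *
a=shot('side');b=shot('top')
A=cv2.resize(a['color'][160:235,350:400],(400,600),interpolation=cv2.INTER_CUBIC)
B=cv2.resize(b['color'][150:225,320:370],(400,600),interpolation=cv2.INTER_CUBIC)
cv2.imwrite('pics/m2.png',np.hstack([A,B]))
p=np.array(read_state()['position']);print(p,(p-[.5425,.0017,0])@[.9972,.0748,0]/.643)
E
```

```text
[0.60083914 0.01038828 0.15730107] 0.0914862743172942
```

View pics/m2.png

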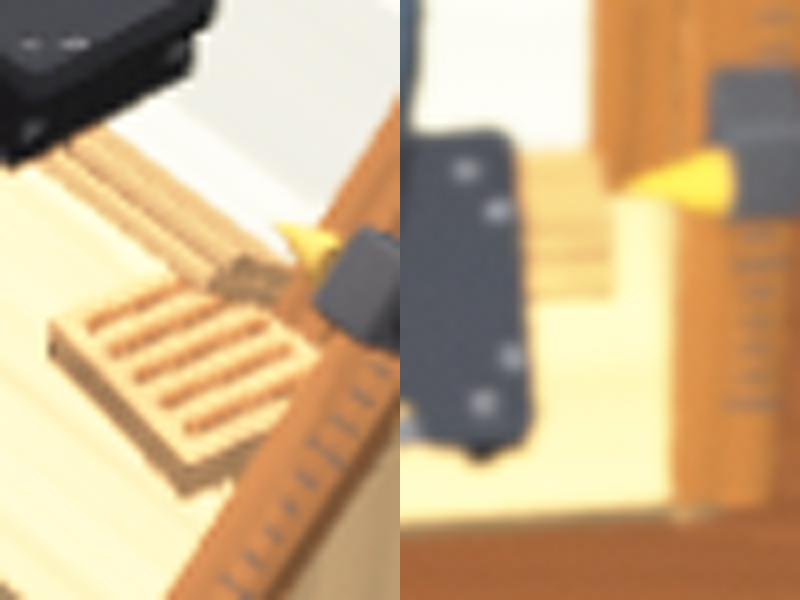

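At 91 mm of travel the lip is just below the pointer. The lip's lower outer corner is at side (376.6,196.3) / top (346.8,187.3), and the tip is at side (384.8,187.8) / top (347.5,173.5).

```bash
python3 - <<'E'
from h import *
a=shot('side');b=shot('top')
remain(a,(376.6,196.25),b,(346.75,187.25),(384.75,187.75),(347.5,173.5))
print(ray(a,(385,188))[1],ray(b,(347,175))[1])
E
```

```text
px [-5.5  6.3] mm below level, mm outward [19.2  6.2] J [[-0.22, -0.21], [0.35, -0.07]]
px [ 0.8 10.5] mm below level, mm outward [14.4 16.1] J [[-0.01, 0.06], [0.39, 0.31]]
[ 0.53580525  0.53944546 -0.66536198] [ 0.20736036 -0.0907059  -0.98569486]
```

Request:
jog_arm(delta_pos=[[0.3, 0, 0.4], [0.6, 0, 0.7], [0.9, 0.1, 1.1], [0.9, 0.1, 1.1], [0.9, 0.1, 1.1]], turn=[0, 0, 0, 0, 0], grip=[1, 1, 1, 1, 1])

```text
time_s: 7.38
position: [0.6102, 0.0111, 0.1685]
tcp_rot: [[-0.997, -0.075, -0.007], [-0.075, 0.997, -0.0], [0.007, 0.001, -1.0]]
force: [-7.2, 0.4, 4.2]
opening: 0.001
grasp_force: 3.4
```

```bash
python3 - <<'E'
from h import *
A=np.mean([shot('side')['color'] for _ in range(3)],0).astype(np.uint8);B=shot('top')['color']
A=cv2.resize(A[170:210,360:400],(600,600),interpolation=cv2.INTER_CUBIC)
B=cv2.resize(B[155:200,333:353],(200,450),interpolation=cv2.INTER_CUBIC)
A[:450]=A[:450];cv2.imwrite('pics/m3.png',np.hstack([A,np.vstack([B,np.zeros((150,200,3),np.uint8)])]))
p=np.array(read_state()['position']);print(p,(p-[.5425,.0017,0])@[.9972,.0748,0]/.643)
E
```

```text
[0.61017052 0.01110362 0.16844451] 0.10604110275405064
```

View pics/m3.png

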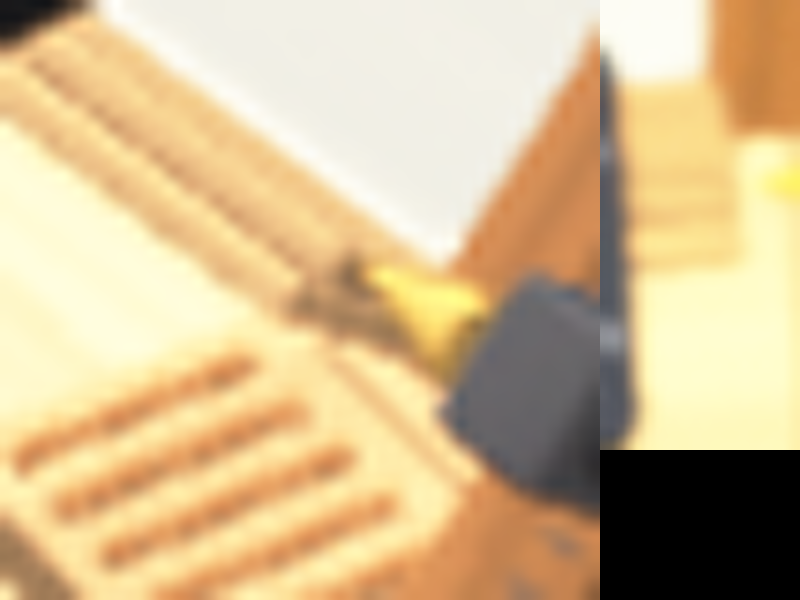

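The lip end now sits beside the tip: in the side view the lower corner is at (379.9,190.7) and the tip at (384.3,187.9). That leaves a few mm, so I'll measure the edge lines numerically at sub-pixel level.

```bash
python3 - <<'E'
from h import *
a=shot('side');b=shot('top')
A=np.mean([shot('side')['color'] for _ in range(3)],0);B=np.mean([shot('top')['color'] for _ in range(3)],0)
# yellow tip: B channel low
for n,I,(r0,r1,c0,c1) in(('side',A,(182,198,380,394)),('top',B,(166,182,342,356))):
    print(n,'sat rows',r0,'cols',c0);P=I[r0:r1,c0:c1];print((P[...,2]-P[...,0]).astype(int))
print('top profile G,B cols 338..345 rows 160..188')
print(B[160:188,337:347,0].astype(int))
print('side B rows 172..196 cols 362..380 step2');print(A[172:198,362:382:2,0].astype(int))
E
```

```text
side sat rows 182 cols 380
[[103  85  33  12  11  12  12  11  11  11  12  12  32  94]
 [103 104  95  47  13  11  12  13  12  12  11  21  70 127]
 [ 99 103 103 103  72  23  12  12  12  12  13  39 111 127]
 [102  97 103 103 102  82  32  12  13  13  27  92 127 127]
 [103 102 102 102 105 104  94  60  22  15  43 128 127 126]
 [102 103  97  82 115 120 111 106  73  58 112 127 125 120]
 [100  96  79  64 123 126 124 128 125 122 132 130 121 113]
 [ 86  95  86  73  76 121 137 121 118 118 123 138 129  92]
 [ 75  82  80  82  87 103 137 136 124 118 121 134 122  42]
 [ 98  90  76  74  77  79 104 137 136 134 137  99  65  12]
 [ 85 103  95  95  86  75  78 115 140 140 112  75  26  -1]
 [ 90 102 102  90 102  99  92 101 129 125  90  43  -1  -1]
 [ 90  95 103 101  85  80  93 108 106 106  69  13   0   0]
 [ 92  88  92 103 103  84  79  90 107  87  40   0   0   0]
 [102  86  86  93 103 101  83  79  86  77   0  -1   0  -1]
 [113  87  87  87  92 103 101  81  89  34   0   0   0   0]]
top sat rows 166 cols 342
[[112 112 117 125 132 132 131 132 138 141 141 137 131 136]
 [111 112 116 123 131 134 132 133 136 138 1
[... 2551 characters left out ...]
48 140 173]
 [218 208 162 134 152 126 134 146 143 140]
 [218 215 198 139 139 160 117 135 147 141]
 [214 219 212 192 130 144 151 122 139 151]
 [213 217 218 208 142 135 152 126 132 145]
 [217 212 218 216 199 141 139 159 115 134]
 [220 215 215 219 212 192 132 145 147 123]
 [221 219 213 216 219 209 146 136 153 116]
 [214 221 217 213 218 216 198 147 138 101]
 [202 220 220 214 214 219 211 187 130  89]
 [198 211 222 219 211 215 211 185 148 112]
 [200 207 220 222 214 199 187 172 181 169]
 [204 200 213 218 207 174 158 137 176 163]
 [206 202 198 193 167 158  97 101 167 162]
 [204 200 183 167 133  98  92 140 161 160]
 [199 183 168 128  98 117 139 157 143 149]
 [182 166 126  90 119 168 155 124  98 128]]
```

```bash
python3 - <<'E'
from h import *
from scipy.optimize import least_squares
a=shot('side');b=shot('top')
ta,tt=np.array([383.8,187.8]),np.array([347.6,173.])
T,e=tri(a,ta,b,tt);print(T,e)
def vd(c,P):
    p,q=proj(c,P),proj(c,P+.05*Y);t=proj(c,T)
    return p[1]+(q-p)[1]/(q-p)[0]*(t[0]-p[0])-t[1]
def f(v,pt=.002):
    d,o=v/1e3;C=T-(.008+d)*U-o*X
    B=C+.016*U+(.047-pt)*X
    return np.array([vd(a,C)-8.0,vd(b,C)-8.5,vd(a,B)+4.2,vd(b,B)+9.9])
for pt in(.002,.004,.008):
  s=least_squares(f,[0,5],args=(pt,));print(pt,s.x,s.fun)
s=least_squares(lambda v:f(v)[:2],[0,5]);print('2eq',s.x,s.fun)
for o in(2,5,8):print(o,[least_squares(lambda d:f(np.array([d[0],o]))[[i]],[0]).x for i in(0,1)])
E
```

```text
[ 0.64745239 -0.11320076  0.19370465] 0.0005718015013236197
0.002 [ 5.00638162 13.39870294] [-0.04748102  0.76360646  0.11877738 -0.83657208]
0.004 [ 4.97113065 12.53479058] [-0.14570017  0.47632036  0.18989462 -0.51475472]
0.008 [ 4.90807728 10.78120547] [-0.34014367 -0.1024173   0.33425846  0.12587853]
2eq [ 5.6625429  10.18492443] [ 1.64959602e-10 -1.04568585e-08]
2 [array([7.10372731]), array([12.37061432])]
5 [array([6.57542651]), array([9.91192206])]
8 [array([6.04720325]), array([7.45322929])]
```

The fit agrees on about 5.3 mm remaining. I'll push 5 mm, then back off level and away.

Request:
jog_arm(delta_pos=[[0.15, 0, 0.2], [0.3, 0, 0.4], [0.3, 0, 0.4], [0.3, 0, 0.4]], turn=[0, 0, 0, 0], grip=[1, 1, 1, 1])

```text
time_s: 8.57
position: [0.6131, 0.0113, 0.1721]
tcp_rot: [[-0.997, -0.075, -0.007], [-0.075, 0.997, 0.0], [0.007, 0.001, -1.0]]
force: [-6.6, 0.3, 3.8]
opening: 0.003
grasp_force: 3.2
```

Request:
jog_arm(delta_pos=[[-0.5, 0, 0], [-1.5, -0.1, 0], [-4, -0.3, 0], [-8, -0.6, 0], [-11, -0.8, 0], [-11, -0.8, 0]], turn=[0, 0, 0, 0, 0, 0], grip=[1, 1, 1, 1, 1, 1])

```text
time_s: 9.32
position: [0.5038, 0.0033, 0.1726]
tcp_rot: [[-0.997, -0.074, -0.002], [-0.074, 0.997, 0.001], [0.002, 0.001, -1.0]]
force: [-0.6, -0.1, 1.2]
opening: 0.003
grasp_force: 0.0
```

```bash
python3 - <<'E'
from h import *
A=np.mean([shot('side')['color'] for _ in range(3)],0);B=np.mean([shot('top')['color'] for _ in range(3)],0)
print(B[166:190,330:347:2,0].astype(int))
print('side');print(A[164:196,362:386:2,0].astype(int))
A=cv2.resize(A[160:220,350:400],(400,480),interpolation=cv2.INTER_CUBIC);B=cv2.resize(B[150:210,315:365],(400,480),interpolation=cv2.INTER_CUBIC)
cv2.imwrite('pics/m4.png',np.hstack([A,B]))
P=[shot('side')['color']][0][182:194,380:394].astype(int);print('tip');print(P[...,2]-P[...,0])
E
```

```text
[[127 126 126 126 126 126 128 123  99]
 [128 128 128 127 127 128 128 125 120]
 [129 128 127 128 128 128 126 126 135]
 [125 126 125 125 124 124 123 124 140]
 [122 121 121 120 120 120 119 119 136]
 [118 119 119 118 121 121 121 121 134]
 [122 120 119 120 124 125 125 125 137]
 [126 124 120 119 120 121 121 122 136]
 [121 120 117 115 113 112 116 121 136]
 [119 119 116 118 114 114 119 125 138]
 [126 127 126 128 128 129 130 132 139]
 [133 132 132 132 136 137 136 135 139]
 [134 133 128 128 127 128 129 129 137]
 [129 127 125 125 124 125 129 135 148]
 [139 140 141 143 141 145 149 160 168]
 [166 167 168 168 168 170 172 177 181]
 [180 180 180 181 180 181 181 182 184]
 [182 183 183 183 184 184 184 184 183]
 [182 182 182 183 183 182 182 183 183]
 [182 181 182 182 182 182 184 183 183]
 [183 183 183 183 184 184 185 186 186]
 [185 186 185 186 187 188 188 188 187]
 [188 188 189 189 190 190 189 190 190]
 [190 190 191 191 191 190 190 190 190]]
side
[[228 229 230 230 229 230 229 230 230 229 229 229]
 [202 228 229 230 229 230 229 230 230 230 230 229]
 [148 214 229 229 230 229 230 229 230 230 230 229]
 [142
[... 1605 characters left out ...]
3 102 101 104 103 104  84  41  16  13  38 112 127]
 [101 103 104 103  79  89 102 102  94  51  26  70 126 127]
 [103  95 100  85  75  78  80  87  97  94  99 127 126 123]
 [103  91  87  80 108 122 107  97  89  83  98 122 121 115]
 [ 96  78  86  80 123 128 127 131 129 119 121 129 120 111]
 [ 90  89  80  76  80 120 137 122 119 119 123 139 129  93]
 [ 95 100 103  95  84  96 137 137 125 118 124 134 122  42]
 [ 75  77  77  87 103  99 114 136 138 135 136  99  64  11]
 [ 79  85  87  83  85  88  98 120 140 140 113  75  26  -1]
 [ 91 103 102  87  82  85  87 104 130 126  90  44  -1  -1]][ WARN:0@8.580] global loadsave.cpp:1063 imwrite_ Unsupported depth image for selected encoder is fallbacked to CV_8U.
```

View pics/m4.png

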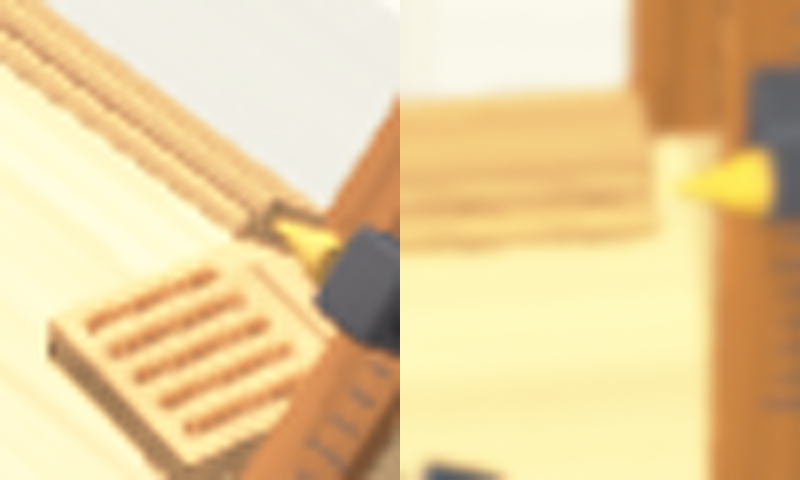

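```bash
python3 - <<'E'
from h import *
from scipy.optimize import least_squares
a=shot('side');b=shot('top')
T,e=tri(a,(383.8,187.8),b,(347.6,173.))
def vd(c,P):
    p,q=proj(c,P),proj(c,P+.05*Y);t=proj(c,T)
    return p[1]+(q-p)[1]/(q-p)[0]*(t[0]-p[0])-t[1]
def f(v,m,pt=.004):
    d,o=v/1e3;C=T-(.008+d)*U-o*X;B=C+.016*U+(.047-pt)*X
    return np.array([vd(a,C)-m[0],vd(b,C)-m[1],vd(a,B)-m[2]])
for m in((8,8.5,-4.2),(4.9,6.9,-6.6)):
  s=least_squares(f,[0,5],args=(m,));print(s.x,s.fun); s=least_squares(lambda v:f(v,m)[:2],[0,5]);print(s.x)
print(least_squares(lambda v:np.r_[f(np.array([v[0],v[2]]),(8,8.5,-4.2)),f(np.array([v[1],v[2]]),(4.9,6.9,-6.6))],[5,0,5]).x)
st=read_state();print(st['position'],st['time_s'])
E
```

```text
[ 5.22903971 10.73654139] [-0.17617303  0.00715872  0.17864454]
[ 5.6625429  10.18492443]
[-0.44491666 12.5847637 ] [ 0.12011392 -0.00480287 -0.12183205]
[-0.73845134 12.96071542]
[ 4.94165341 -0.16167534 11.66308252]
[0.50697066 0.00300672 0.17241601] 9.775
```

The sash has stayed where I left it, level within about 1 mm. In the last view the tip is at the mid-thickness of the lip's end. Now the button.

Request:
jog_arm(delta_pos=[[-3, -2, 2], [-5, -6, 3], [-5, -11, 3], [-5, -16, 3], [-4, -21, 3], [-3, -26, 3], [-1, -31, 2], [1, -35.5, 0], [1, -35.5, -4], [1, -35.5, -7.5], [1, -35.5, -8.5], [1, -35.5, -8.5]], turn=[0, 0, 0, 0, 0, 0, 0, 0, 0, 0, 0, 0], grip=[1, 1, 1, 1, 1, 1, 1, 1, 1, 1, 1, 1])

```text
time_s: 11.28
position: [0.5164, -0.3519, 0.0873]
tcp_rot: [[-0.997, -0.075, -0.001], [-0.075, 0.997, 0.001], [0.001, 0.001, -1.0]]
force: [-0.1, -0.0, 0.9]
opening: 0.009
grasp_force: 0.0
```

Request:
jog_arm(delta_pos=[[0, 0, -1], [0, 0, -1.7], [0, 0, -2], [0, 0, -2.2], [0, 0, -2.4], [0, 0, -2.5], [0, 0, -2.5]], turn=[0, 0, 0, 0, 0, 0, 0], grip=[1, 1, 1, 1, 1, 1, 1])

```text
time_s: 12.15
position: [0.5171, -0.3524, 0.0662]
tcp_rot: [[-0.997, -0.075, 0.002], [-0.075, 0.997, -0.002], [-0.002, -0.002, -1.0]]
force: [-3.4, 3.2, 19.1]
opening: 0.004
grasp_force: 9.5
```

19 N at z 0.066 suggests I'm partly bearing on something other than the button. I'll check the button's centre numerically in the first images.

```bash
python3 - <<'E'
from h import *
a=shot('side');b=shot('top')
S=cv2.imread('pics/s0.png');Tp=cv2.imread('pics/t0.png')
print(Tp[228:256,430:464:1].max(2))
print(S[300:330,386:420].max(2))
for c,I,(r0,r1,q0,q1) in((a,S,(302,325,390,416)),(b,Tp,(230,252,434,460))):
    for th in(60,80):
        n,l,st,ce=cv2.connectedComponentsWithStats((I[r0:r1,q0:q1].max(2)<th).astype(np.uint8))
        k=1+st[1:,4].argmax();print(th,ce[k]+[q0,r0],st[k])
R=.017
for c in(a,b):print(proj(c,[.517,-.352,.068]),proj(c,[.517+R,-.352,.068]),proj(c,[.517,-.352-R,.068]))
E
```

```text
[[182 205 220 223 225 225 226 225 224 223 222 222 223 224 222 222 222 221
  221 220 220 221 221 221 221 220 220 219 220 221 220 218 202 171]
 [187 209 222 224 225 225 226 225 224 223 222 221 221 221 221 221 220 220
  220 219 220 220 220 221 221 220 220 220 221 221 222 219 200 167]
 [192 214 221 224 224 224 225 224 223 221 219 215 210 207 204 202 205 206
  210 214 218 218 220 221 220 220 222 221 222 222 222 218 193 164]
 [198 217 222 223 224 224 223 221 217 209 199 188 178 167 160 160 163 170
  180 196 207 214 218 220 220 220 221 221 222 222 221 213 181 158]
 [204 219 223 223 223 222 220 209 191 174 160 150 143 133 128 126 130 135
  146 161 179 195 209 217 220 221 221 221 221 222 220 202 170 152]
 [208 221 223 223 223 221 207 185 158 140 131 127 125 118 114 111 111 114
  120 132 144 165 189 209 218 220 222 221 221 221 216 194 162 149]
 [214 222 223 223 222 212 187 156 134 126 124 120 110  99  91  87  86  88
   95 108 120 136 163 190 209 218 219 220 221 219 213 183 158 150]
 [219 223 223 222 217 195 163 136 127 124 116 103  88  74  68  65  62  65
   69  80  95 113 136 164 190 210 218 2
[... 2715 characters left out ...]
2 222 221 221 220 220 219 221 220 220 221 221 221 221 220 221 221
  220 219 220 220 220 219 216 194 169 156 155 155 155 155 154 154]]
[[151 150 150 ... 166 169 170]
 [154 150 149 ... 162 165 169]
 [159 155 151 ... 162 162 165]
 ...
 [223 224 223 ... 157 145 137]
 [221 222 223 ... 125 120 120]
 [220 222 222 ... 120 122 122]]
60 [402.55102041 312.85714286] [  6   5  14  13 147]
80 [402.32335329 312.63473054] [  5   4  16  14 167]
60 [446.48611111 239.59722222] [ 6  6 12 10 72]
80 [445.83673469 241.04081633] [  5   5  14  13 147]
[402.23727896 311.59815137] [407.94871488 307.97944243] [407.26245999 316.71453726]
[446.37960872 241.20299089] [446.24238382 233.83363762] [453.72192631 241.22480516]
```

Request:
jog_arm(delta_pos=[[0, 0, -0.1], [0, 0, -0.2], [0, 0, -0.2]], turn=[0, 0, 0], grip=[1, 1, 1])

```text
time_s: 12.62
position: [0.5171, -0.3525, 0.066]
tcp_rot: [[-0.997, -0.075, 0.002], [-0.075, 0.997, -0.002], [-0.002, -0.002, -1.0]]
force: [-4.8, 5.0, 29.1]
opening: 0.009
grasp_force: 14.3
```

```bash
python3 - <<'E'
from h import *
st=read_state();print({k:np.round(st[k],2) for k in('force','moment','tau','joint_positions')},st['position'])
F,M=np.array(st['force']),np.array(st['moment'])
for h in(0,.07,.15,.2): # reference point h above TCP
    # r x F = M, r=(x,y,-h)
    A=np.array([[0,F[2]],[-F[2],0]]);rhs=np.array([M[0]-h*F[1],M[1]+h*F[0]])
    print(h,np.linalg.solve(A,rhs))
a=shot('side');b=shot('top')
m=np.array([.66,-.37,0])
for uv in((450,180),(446,183)):print('mallet',atz(b,uv,.05))
for uv in((452,290),):print('mallet side',atz(a,uv,.05))
E
```

```text
{'force': array([-4.76,  5.04, 29.08]), 'moment': array([ 0.89,  0.9 , -0.01]), 'tau': array([ -0.72, -31.02, -10.43,  -0.05,  -2.06,  -0.  ]), 'joint_positions': array([-4.4490e+01,  4.1750e+01,  8.8810e+01, -1.0000e-02,  4.9260e+01,
       -1.3879e+02])} [ 0.51706134 -0.35247005  0.06599923]
0 [-0.03102152  0.03056404]
0.07 [-0.0195579   0.01844104]
0.15 [-0.00645663  0.00458617]
0.2 [ 0.00173167 -0.00407312]
mallet [ 0.6630052 -0.3689532  0.05     ]
mallet [ 0.65578769 -0.35931588  0.05      ]
mallet side [ 0.66437675 -0.36570364  0.05      ]
```

The contact is rigid and centred under the fingertips. I'll release in small steps and log force against height, which shows whether the button was really bottomed.

Request:
jog_arm(delta_pos=[[0, 0, 0.4], [0, 0, 0.5], [0, 0, 0.5]], turn=[0, 0, 0], grip=[1, 1, 1])

```text
time_s: 13.1
position: [0.517, -0.3524, 0.0664]
tcp_rot: [[-0.997, -0.075, 0.002], [-0.075, 0.997, -0.001], [-0.001, -0.001, -1.0]]
force: [0.2, 0.4, 9.2]
opening: 0.005
grasp_force: 4.8
```

Request:
jog_arm(delta_pos=[[0, 0, 0.1], [0, 0, 0.1]], turn=[0, 0], grip=[1, 1])

```text
time_s: 13.35
position: [0.517, -0.3524, 0.0667]
tcp_rot: [[-0.997, -0.075, 0.001], [-0.075, 0.997, -0.001], [-0.001, -0.001, -1.0]]
force: [0.8, -0.1, 4.6]
opening: 0.004
grasp_force: 2.3
```

Request:
jog_arm(delta_pos=[[0, 0, 0.1], [0, 0, 0.1]], turn=[0, 0], grip=[1, 1])

```text
time_s: 13.6
position: [0.5169, -0.3524, 0.0676]
tcp_rot: [[-0.997, -0.075, 0.001], [-0.075, 0.997, -0.001], [-0.001, -0.001, -1.0]]
force: [2.8, -0.8, 4.3]
opening: 0.007
grasp_force: 2.0
```

Request:
jog_arm(delta_pos=[[0, 0, 0.1], [0, 0, 0.1]], turn=[0, 0], grip=[1, 1])

```text
time_s: 13.85
position: [0.5167, -0.3523, 0.0686]
tcp_rot: [[-0.997, -0.075, 0.001], [-0.075, 0.997, -0.001], [-0.001, -0.001, -1.0]]
force: [2.5, -0.2, 3.5]
opening: 0.009
grasp_force: 1.8
```

Request:
jog_arm(delta_pos=[[0, 0, 0.2], [0, 0, 0.2]], turn=[0, 0], grip=[1, 1])

```text
time_s: 14.1
position: [0.5159, -0.3518, 0.0704]
tcp_rot: [[-0.997, -0.075, -0.001], [-0.075, 0.997, 0.0], [0.001, 0.0, -1.0]]
force: [1.3, -0.1, 1.8]
opening: 0.004
grasp_force: 1.2
```

Request:
jog_arm(delta_pos=[[0, 0, 0.2], [0, 0, 0.2]], turn=[0, 0], grip=[1, 1])

```text
time_s: 14.35
position: [0.5156, -0.3515, 0.0722]
tcp_rot: [[-0.997, -0.075, -0.002], [-0.075, 0.997, 0.001], [0.002, 0.001, -1.0]]
force: [0.0, -0.9, 1.5]
opening: 0.008
grasp_force: 0.7
```

The force falls off like a spring over about 6 mm above the hard stop, so the button was fully pressed and has sprung back. Now I'll lift clear and check the sash.

Request:
jog_arm(delta_pos=[[0, 0, 1], [0, 0, 4], [0, 0, 8], [-3, 0, 12], [-5, 0, 13], [-5, 0, 13], [-5, 0, 13]], turn=[0, 0, 0, 0, 0, 0, 0], grip=[1, 1, 1, 1, 1, 1, 1])

```text
time_s: 15.22
position: [0.4661, -0.3514, 0.2012]
tcp_rot: [[-0.997, -0.074, -0.001], [-0.074, 0.997, 0.002], [0.001, 0.002, -1.0]]
force: [-0.5, -0.1, 0.3]
opening: 0.001
grasp_force: 0.0
```

```bash
python3 - <<'E'
from h import *
A=shot('side')['color'];print(A[178:190,370:376:2,0].T.astype(int),A[178:184,384,0])
S=cv2.imread('pics/s0.png');D=cv2.absdiff(A,S).max(2)>60
n,l,st,ce=cv2.connectedComponentsWithStats(D.astype(np.uint8));print([(ce[i].round(),st[i,4]) for i in range(1,n) if st[i,4]>25])
print(read_state()['force'],read_state()['time_s'])
E
```

```text
[[ 98  97  98  98  97  97  98  97  99  98  98 122]
 [ 96  98  98  97  98  98  97  98  97  98  97  98]
 [ 97  97  98  97  98  97  98  98  98  98  97  99]] [ 97  97  98  98 104 107]
[(array([69., 24.]), np.int32(1719)), (array([155., 139.]), np.int32(9206)), (array([355., 149.]), np.int32(22049)), (array([276.,   5.]), np.int32(69)), (array([218.,  66.]), np.int32(539)), (array([80., 58.]), np.int32(49)), (array([78., 68.]), np.int32(174)), (array([94., 77.]), np.int32(34)), (array([ 87., 103.]), np.int32(314)), (array([ 30., 257.]), np.int32(4634)), (array([135., 231.]), np.int32(31)), (array([143., 246.]), np.int32(654)), (array([122., 234.]), np.int32(61)), (array([ 70., 259.]), np.int32(103))]
[0.19486871 0.49022302 0.15626965] 15.275
```

```bash
python3 - <<'E'
from h import *
B=shot('top')['color'];print(B[176:184,330:347:2,0].astype(int))
S=cv2.imread('pics/t0.png');D=cv2.absdiff(B,S).max(2)>60
n,l,st,ce=cv2.connectedComponentsWithStats(D.astype(np.uint8));print([(ce[i].round(),st[i].tolist()) for i in range(1,n) if st[i,4]>15])
E
```

```text
[[125 126 124 127 127 128 130 130 137]
 [131 131 130 131 135 134 133 132 136]
 [134 131 127 125 128 127 126 127 135]
 [128 126 124 124 121 124 127 135 146]
 [137 139 139 140 139 141 147 159 167]
 [165 165 166 168 167 168 169 175 178]
 [179 179 178 179 180 180 179 180 182]
 [180 179 181 182 182 182 181 181 182]]
[(array([174.,  78.]), [171, 72, 7, 12, 62]), (array([319.,  86.]), [311, 81, 16, 10, 139]), (array([341.,  81.]), [330, 80, 23, 3, 46]), (array([290., 124.]), [218, 81, 140, 71, 4565]), (array([283.,  91.]), [203, 85, 142, 15, 973]), (array([241.,  99.]), [214, 93, 60, 12, 458]), (array([282., 177.]), [228, 161, 115, 54, 2486]), (array([348., 188.]), [343, 167, 12, 41, 398]), (array([229., 176.]), [227, 170, 5, 11, 32]), (array([224., 186.]), [222, 180, 4, 11, 18]), (array([325., 199.]), [307, 197, 34, 5, 96]), (array([416., 385.]), [161, 209, 453, 271, 54810]), (array([242., 217.]), [239, 215, 7, 4, 19]), (array([291., 221.]), [237, 214, 109, 14, 717]), (array([481., 261.]), [480, 256, 3, 10, 25]), (array([321., 435.]), [316, 431, 10, 10, 57])]
```

The sash hasn't moved, and only the hood's moving parts and the arm have changed in the picture. Handing in.

```bash
python3 -c "
from rig import *
print(hand_in())"
```

```text
the job is handed in; nothing more can be done
None
```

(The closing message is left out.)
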